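Close the open injector clamp and point out its inlet

ROBOT

A 6-joint arm with a two-finger parallel gripper is mounted at the origin on the work surface. World frame = base frame: x ahead of the robot, y to its left, z up, the work surface at z = 0. Lengths are in m, angles in degrees, forces in N, time in s.
With the tool pointing down it reaches from about 0.325 to 0.775 m from the base axis. Payload 5.5 kg.
Tool frame: the origin (TCP) lies at the very end of the fingers, on their centre line; the grasp point (between the pads) lies r.pinch_z behind it (r.pinch_z is the distance from the TCP to the grasp point, in m); z points along the fingers, y is the direction in which the jaws open and shut (so a half turn about z gives the same grasp; the last joint's range is limited). The gripper opens to 88 mm and grips with 3 to 60 N. Pads are 20 mm wide; open, the fingers measure 115 mm over their backs; the gripper's body (75 mm by 178 mm) begins 61 mm behind the grasp point.
Start: joints at [65.85, 5.22, 70.514, -0, 104.267, -3.249], TCP at [0.214, 0.561, 0.223] pointing down, gripper open.
Joint ranges: [-164.24, 164.24], [-49.07, 125.15], [9.68, 141.18], [-86.29, 266.29], [3.28, 154.24], [-151.56, 151.56]. Speed limits (degrees/s): [147.25, 147.25, 172.46, 180, 180, 180].

INTERFACE

Orientations are given as [roll, pitch, yaw] about the fixed x, y, z axes, in that order (R = Rz(yaw) Ry(pitch) Rx(roll)).
In Python, from station import r gives the robot as it stands. The module is installed in compiled form; this text tells all that it offers. Calls block until the motion is done:
- r.reach(position, orientation): joint-space move of the TCP to a pose.
- r.servo_line(position, rotation=None, speed=0.15): straight line of the TCP; rotation=None keeps the orientation; speed is the mean speed in m/s.
- r.move_joints(angles): joint-space move.
- r.let_go() and r.grab(squeeze=None): open the fingers fully, or close them until they stop; squeeze is the grip in N (None keeps the last).
- r.wait(seconds).
- r.inverse_kinematics(position, orientation): joint angles nearest the present ones, or None.
- r.sense(): the state.
- r.snapshot(name): name is "side" or "top"; returns a dict with "frame" (480x640x3 uint8, red, green, blue), "fx", "fy", "cx", "cy" (pixels), "dist_coeffs" ([k1, k2, p1, p2, k3] as OpenCV has them; the pictures are not rectified), "R" (3x3) and "t" (3): a world point X has camera coordinates R X + t. Camera axes: x right, y down, z forward; pixel columns grow to the right and rows downward; lengths in m; the calibration is good to about 2 mm. A picture is of the moment at which its call begins. There is no depth.
A pose or a line that the arm cannot do raises r.IKError and nothing moves.
- r.hand_in(): hands the job in, once; it reports no verdict.
The state is a dict: "clock": time; "joints": joint angles; "joint_vel": joint speeds; "joint_torque": joint torques, N m; "tcp_pos": TCP position; "orientation": TCP orientation; "contact_force": force on the tool from outside, world axes, zero at the start; "torque": the same for the moment, N m; "opening": finger opening in m.
Only numpy, scipy, OpenCV 4.12 (cv2) and the standard library are available. Lean on these libraries where they do the work, as an engineer would, in place of code of your own. Each camera call takes 0.05 s, during which the arm holds its last target. There are 200 camera calls.

TASK

One of the two injector fixtures on the test bench has been left with its clamp lever open: push that lever gently round clockwise with the fingertips, without gripping it, until it is fully closed. Then show your colleague where the hose goes on next: point at the open inlet on top of that same injector from straight above, fingertips about three centimetres over it and not touching the injector, stay there for about two seconds, and draw back a good hand's breadth (15 cm or more). Leave the other fixture and the loose things on the bench alone.

Things in the scene. Friction and masses are not known exactly. Their poses are not given: they have to be found in the camera images.
- fixture_1: Injector test fixture 1, bolted to the slotted bench; both fixtures are alike. Dark steel base plate 150 x 130 mm, blue spray chamber, upper plate 128 x 110 mm with its top 112 mm up and two side rails (122 mm up), a steel forked strap clamp (top 132 mm up) with a black clamp lever on it, and an upright injector. Origin: on the bench below the injector's axis; z up; the lever stands on its -x side (x = -45 mm, y = 0), towards the robot.
- injector_1: The upright steel and black injector of fixture 1, clamped in it and not movable, 34 mm in diameter at most apart from a small black connector on its +x side; it rises to 224 mm above the bench. Origin: as fixture_1 (on the bench, below its axis).
- inlet_1 (a point): Centre of the open inlet, the top face of the 19 mm steel threaded stub on top of injector 1, 224 mm above the bench: the highest point of the fixture.
- lever_1 (a joint): Clamp lever of fixture_1, angle in rad about a vertical axis: 0 = closed (at its stop), up to 2.0 = open, growing anticlockwise seen from above. Stays where it is left; about 2 N near its end moves it. Closed, its arm points along the fixture's own (-0.5, +0.87): out over the left (+y) side and somewhat towards the robot. Open (1.3 or more), it points towards the robot or round to the right (-y).
- lever_1_pivot (a point): Point on the vertical axis of the clamp lever of fixture 1, 173 mm above the bench, level with point lever_1_grip (45 mm in front of the injector's axis; the hub, 25 mm across, ends 12 mm below this point).
- lever_1_grip (a point): Centre of the round black lever arm of fixture 1, 15 mm thick, 66 mm out from its axis and 173 mm above the bench; the arm climbs gently outwards and ends 22 mm farther out. Axes: x points along the arm towards the pivot (level), z up; y is across the arm, and the lever closes towards its +y side.
- fixture_2: Injector test fixture 2, bolted to the slotted bench; both fixtures are alike. Dark steel base plate 150 x 130 mm, blue spray chamber, upper plate 128 x 110 mm with its top 112 mm up and two side rails (122 mm up), a steel forked strap clamp (top 132 mm up) with a black clamp lever on it, and an upright injector. Origin: on the bench below the injector's axis; z up; the lever stands on its -x side (x = -45 mm, y = 0), towards the robot.
- injector_2: The upright steel and black injector of fixture 2, clamped in it and not movable, 34 mm in diameter at most apart from a small black connector on its +x side; it rises to 224 mm above the bench. Origin: as fixture_2 (on the bench, below its axis).
- inlet_2 (a point): Centre of the open inlet, the top face of the 19 mm steel threaded stub on top of injector 2, 224 mm above the bench: the highest point of the fixture.
- lever_2 (a joint): Clamp lever of fixture_2, angle in rad about a vertical axis: 0 = closed (at its stop), up to 2.0 = open, growing anticlockwise seen from above. Stays where it is left; about 2 N near its end moves it. Closed, its arm points along the fixture's own (-0.5, +0.87): out over the left (+y) side and somewhat towards the robot. Open (1.3 or more), it points towards the robot or round to the right (-y).
- lever_2_pivot (a point): Point on the vertical axis of the clamp lever of fixture 2, 173 mm above the bench, level with point lever_2_grip (45 mm in front of the injector's axis; the hub, 25 mm across, ends 12 mm below this point).
- lever_2_grip (a point): Centre of the round black lever arm of fixture 2, 15 mm thick, 66 mm out from its axis and 173 mm above the bench; the arm climbs gently outwards and ends 22 mm farther out. Axes: x points along the arm towards the pivot (level), z up; y is across the arm, and the lever closes towards its +y side.
- coupling: Loose brass hose coupling standing on the bench, 28 mm in diameter, 68 mm tall; origin at the centre of its foot.
- spanner: Loose steel spanner lying flat on the bench, 170 mm long; origin at its underside, x along it.
- beaker: Loose clear plastic beaker standing on the bench, 60 mm in diameter, 85 mm tall; origin at the centre of its foot.
Mind the look-alikes: they are no part of the job. Leave any black or purple look-alike of the spanner alone.

How it is judged (in metres and radians):
On the way, in this order (a step that is already met when the one before it is completed fails the run):
1. the open lever is pushed fully closed (within 0.12 rad of its stop) (value of joint lever_1 below 0.12 rad), for 0.2 s.
2. the tool points at that injector's inlet from just above and dwells about two seconds (grasp point within 15 mm sideways and 18 to 80 mm above the inlet; fingertips about 19 mm lower) (horizontal distance between the grasp point and inlet_1 below 0.015 m and z of the grasp point in the frame of injector_1 between 0.242 and 0.304 m), for 1.8 s.
At the end, for the whole second after the job is handed in: The lever that was open is closed to within 0.12 rad of its stop, the other is still closed (below 0.1 rad), the hand is at least 14 cm from the inlet pointed at, and the coupling, spanner and beaker stand still within 15 mm of where they were (value of joint lever_1 below 0.12 rad and value of joint lever_2 below 0.1 rad and distance between the grasp point and inlet_1 above 0.14 m and distance of each of coupling, spanner, beaker from where it was at the start of the episode below 0.015 m and linear speed of each of coupling, spanner, beaker below 0.02 m/s); the robot touches nothing.
It fails at once if an injector is touched (more than 0.5 N) (contact force between any of the fingers, the arm and injector_1 above 0.5 N or contact force between any of the fingers, the arm and injector_2 above 0.5 N).
It fails at once if the other fixture is touched or its lever moved (contact force between any of the fingers, the arm and fixture_2 above 0.5 N or value of joint lever_2 above 0.1 rad).
It fails at once if the lever is gripped: fingers astride its arm (y of the grasp point in the frame of lever_1_grip between -0.006 and 0.006 m and z of the grasp point in the frame of lever_1_grip between -0.03 and 0.01 m and x of the grasp point in the frame of lever_1_grip between -0.03 and 0.06 m and contact force between the fingers and fixture_1 above 0.5 N).
It fails at once if the fixture or its lever is pushed with more than 30 N (contact force between any of the fingers, the arm and fixture_1 above 30 N).
It fails at once if a loose thing is moved or lifted by more than 15 mm (distance of any of coupling, spanner, beaker from where it was at the start of the episode above 0.015 m).
It also fails if it takes over 48 s, if anything falls off the work surface, if the arm or the gripper's body presses on something with over 40 N, if the wrist force passes 120 N, or if a joint passes its speed limit or range.

## Working session

There is one attempt and no reset: what is moved stays moved. The work goes in short steps, each a Python script; the robot and the scene stay as the last script left them, time stands still between calls to the robot, and variables do not carry over. Pictures are saved under pics/ and viewed, about 8 in all and at most 12, crops included, and the job is handed in when it is done.

```bash
mkdir -p pics
python3 - <<'E'
from station import r
import cv2,numpy as np,pickle
d={}
for n in("top","side"):
    s=r.snapshot(n); d[n]=s; cv2.imwrite(f"pics/{n}0.png",s["frame"][:,:,::-1])
    print(n,s["fx"],s["cx"],s["cy"],s["dist_coeffs"],-np.array(s["R"]).T@s["t"],np.round(s["R"],2).tolist())
pickle.dump(d,open("s0.pkl","wb")); print(r.pinch_z,r.sense())
E
```

```text
top 605.8415865812996 323.15834395192326 242.01825390837064 [0.01303786 0.         0.         0.         0.        ] [ 0.27008977 -0.12830435  1.70850537] [[-0.02, -1.0, -0.0], [-0.98, 0.02, -0.2], [0.2, 0.0, -0.98]]
side 575.2699209136616 322.05586938428 243.43178808690513 [0.0256121 0.        0.        0.        0.       ] [0.54997751 0.94186534 0.80197289] [[-1.0, -0.02, -0.02], [0.01, 0.53, -0.85], [0.03, -0.85, -0.53]]
0.0187 {'clock': 0.1, 'joints': array([ 6.58498326e+01,  5.25762015e+00,  7.05744546e+01,  1.22853376e-03,
        1.04265964e+02, -3.24984347e+00]), 'joint_vel': array([ 0.03022568, -0.14270277, -0.11143595, -0.10040965,  0.03115964,
        0.03071051]), 'joint_torque': array([ 1.60994663e-03, -4.47856593e+01, -4.07570028e+01,  7.00406078e-02,
        2.85096344e-02, -7.91471916e-05]), 'tcp_pos': array([0.21394558, 0.56028102, 0.2216374 ]), 'orientation': array([-1.79902186e+02, -6.74707727e-03,  1.59099972e+02]), 'contact_force': array([-0.01174459, -0.09437527, -0.24343281]), 'torque': array([0.04365736, 0.00707791, 0.03372272]), 'opening': 0.08771858670570092}
```

View pics/top0.png

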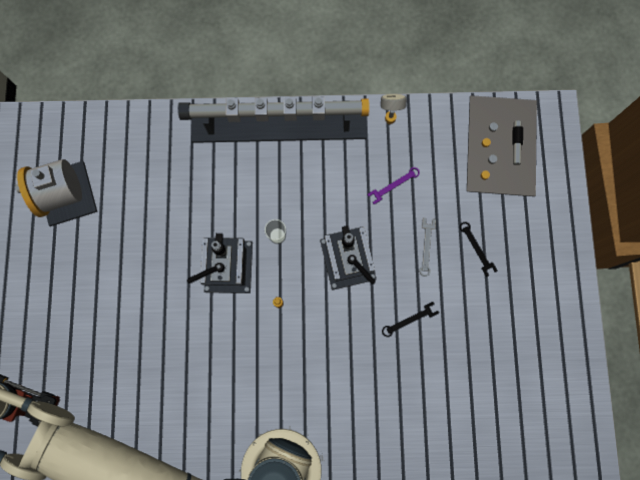

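View pics/side0.png

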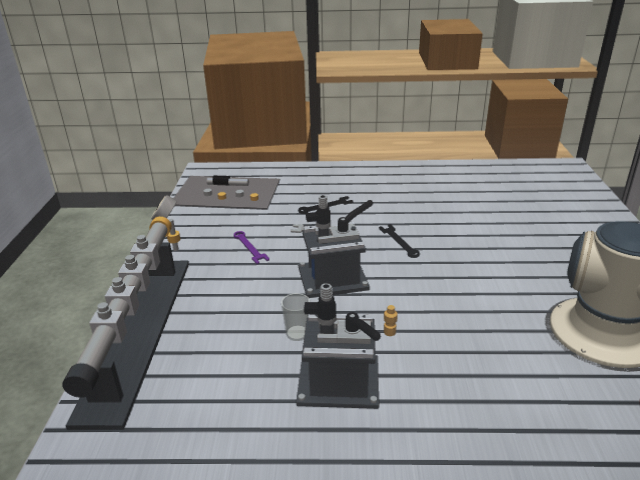

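Top: the left fixture (219,250) has its lever closed. The right one has its lever open: hub (352,259), arm end (373,281), inlet about (348,231). Next I zoom in on it in both views.

Run:
```python
import pickle,cv2,numpy as np
d=pickle.load(open("s0.pkl","rb"))
a=cv2.resize(d["top"]["frame"][215:305,310:390],None,fx=5,fy=5,interpolation=cv2.INTER_CUBIC)
b=cv2.resize(d["side"]["frame"][190:300,290:380],None,fx=4,fy=4,interpolation=cv2.INTER_CUBIC)
h=max(a.shape[0],b.shape[0]); o=np.zeros((h,a.shape[1]+b.shape[1],3),np.uint8)
o[:a.shape[0],:400]=a;o[:b.shape[0],400:]=b
cv2.imwrite("pics/z.png",o[:,:,::-1])
```

```text
(no output)
```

View pics/z.png

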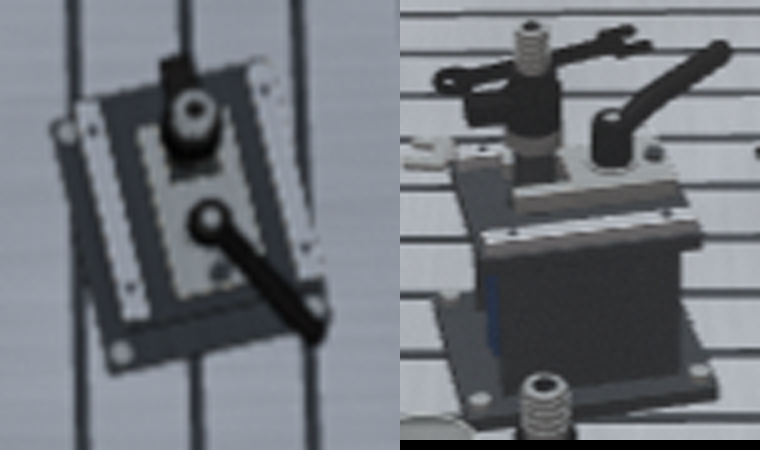

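Zoomed crops: in top full-image pixels, inlet centre about (348.6,236), hub top about (351.8,258.8), arm tip about (373,281). In the side view the inlet is about (322.9,196.4).

```bash
cat > h.py <<'E'
import pickle,cv2,numpy as np
def ray(s,uv):
    K=np.array([[s["fx"],0,s["cx"]],[0,s["fy"],s["cy"]],[0,0,1]])
    p=cv2.undistortPoints(np.array([[uv]],float),K,np.array(s["dist_coeffs"],float))[0,0]
    R=np.array(s["R"]); return -R.T@np.array(s["t"]), R.T@np.array([*p,1])
def plane(s,uv,z):
    c,v=ray(s,uv); return c+v*(z-c[2])/v[2]
def proj(s,X):
    K=np.array([[s["fx"],0,s["cx"]],[0,s["fy"],s["cy"]],[0,0,1]])
    return cv2.projectPoints(np.array([X],float),cv2.Rodrigues(np.array(s["R"]))[0],np.array(s["t"],float),K,np.array(s["dist_coeffs"],float))[0].ravel()
E
python3 - <<'E'
from h import *
d=pickle.load(open("s0.pkl","rb"));T,S=d["top"],d["side"]
f=lambda u,v:(310+u/5-.4,215+v/5-.4)
g=lambda u,v:(290+(u-400)/4-.4,190+v/4-.4)
it=plane(T,f(195,107),.224); is_=plane(S,g(533,27),.224)
print("inlet",it,is_)
hub=plane(T,f(211,221),.161);print("hub",hub,plane(S,g(612,116),.161))
tip=plane(T,f(317,333),.182);print("tip",tip,plane(S,g(720,48),.182), "len",np.linalg.norm(tip[:2]-hub[:2]))
for a,b in (((88,105),(135,315)),((262,68),(312,280))):
    p,q=plane(T,f(*a),.122),plane(T,f(*b),.122);w=p-q;print("rail",p,q,np.degrees(np.arctan2(w[1],w[0])),np.linalg.norm(w))
w=it-hub;print("axis yaw",np.degrees(np.arctan2(w[1],w[0])),np.linalg.norm(w[:2]))
w=tip-hub;print("lever dir",np.degrees(np.arctan2(w[1],w[0])))
print("inj2",plane(T,(217.5,241),.224),"hub2",plane(T,(219,267.5),.161),"coup",plane(T,(278.5,301.5),.068),"beak",plane(T,(276,231),.05))
E
```

```text
inlet [ 0.58806634 -0.19128314  0.224     ] [ 0.58512911 -0.18732373  0.224     ]
hub [ 0.54096002 -0.20047954  0.161     ] [ 0.54183915 -0.19892797  0.161     ]
tip [ 0.4784696  -0.25150458  0.182     ] [ 0.47909374 -0.24047433  0.182     ] len 0.08067594265010403
rail [ 0.61226349 -0.13834433  0.122     ] [ 0.49828648 -0.16065001  0.122     ] 11.073023577658924 0.11613914786476168
rail [ 0.63053588 -0.23219022  0.122     ] [ 0.51495369 -0.25475973  0.122     ] 11.049006669352066 0.11776512159019134
axis yaw 11.046718734520983 0.04799561735099903
lever dir -140.7674789823698
inj2 [0.5824389  0.13714668 0.224     ] hub2 [0.52559051 0.14353382 0.161     ] coup [ 0.44414803 -0.00269704  0.068     ] beak [0.64413128 0.00452061 0.05      ]
```

```bash
cat >> h.py <<'E'
PIV=np.array([.541,-.200]); INL=np.array([.586,-.190])
Z=.156
def push_pose(phi,d,yoff,z=Z,rad=.07):
    a=np.radians(phi);u=np.array([np.cos(a),np.sin(a)]);t=np.array([-u[1],u[0]])
    return [*(PIV+rad*u+d*t),z],[180,0,(phi+yoff+180)%360-180]
E
python3 - <<'E'
from h import *; from station import r
r.grab(3)
s=r.sense();p=s["tcp_pos"]
r.servo_line([p[0],p[1],.38],speed=.2)
for yo in(0,180):
    print(yo,[np.round(r.inverse_kinematics(*push_pose(a,.03,yo)),0).tolist() if r.inverse_kinematics(*push_pose(a,.03,yo)) is not None else None for a in(217,170,131)])
P,o=push_pose(217,.045,180,.38); print(P,o,r.inverse_kinematics(P,o),r.sense()["clock"],r.sense()["opening"])
E
```

```text
0 [None, [-29.0, -8.0, 90.0, 0.0, 98.0, -109.0], [-23.0, -10.0, 92.0, 0.0, 98.0, -64.0]]
180 [[-31.0, 0.0, 82.0, -0.0, 97.0, 22.0], [-29.0, -8.0, 90.0, -0.0, 98.0, 71.0], [-23.0, -10.0, 92.0, -0.0, 98.0, 116.0]]
[np.float64(0.5121771903385317), np.float64(-0.2780656495727716), 0.38] [180, 0, 37] [-3.18424663e+01  8.12496534e+00  5.10164260e+01 -2.54444375e-14
  1.20858609e+02  2.11575337e+01] 2.375 0.00045203513743470884
```

Run:
```python
from h import *; from station import r
r.reach(*push_pose(217,.045,180,.38))
P,o=push_pose(217,.045,180)
r.servo_line(P,o,speed=.15); r.wait(.2)
f0=r.sense()["contact_force"]; print("f0",f0,r.sense()["clock"])
np.save("f0.npy",f0)
a=np.radians(217);t=np.array([-np.sin(a),np.cos(a)])
for d in np.arange(.041,.008,-.003):
    P,o=push_pose(217,d,180); r.servo_line(P,o,speed=.04)
    s=r.sense();f=(s["contact_force"]-f0)[:2]@t
    print(round(d,3),round(f,2))
    if f>1.2: break
print(s["tcp_pos"],s["clock"])
c=r.snapshot("top");cv2.imwrite("pics/c.png",cv2.resize(c["frame"][200:320,300:460],None,fx=5,fy=5)[:,:,::-1])
```

```text
f0 [-0.37218322  0.62461792 -0.38837897] 7.3333
0.041 -0.19
0.038 0.8
0.035 0.33
0.032 0.1
0.029 0.48
0.026 0.62
0.023 0.7
0.02 0.8
0.017 0.37
0.014 1.92
[ 0.49339441 -0.25338972  0.1560444 ] 9.8333
```

View pics/c.png

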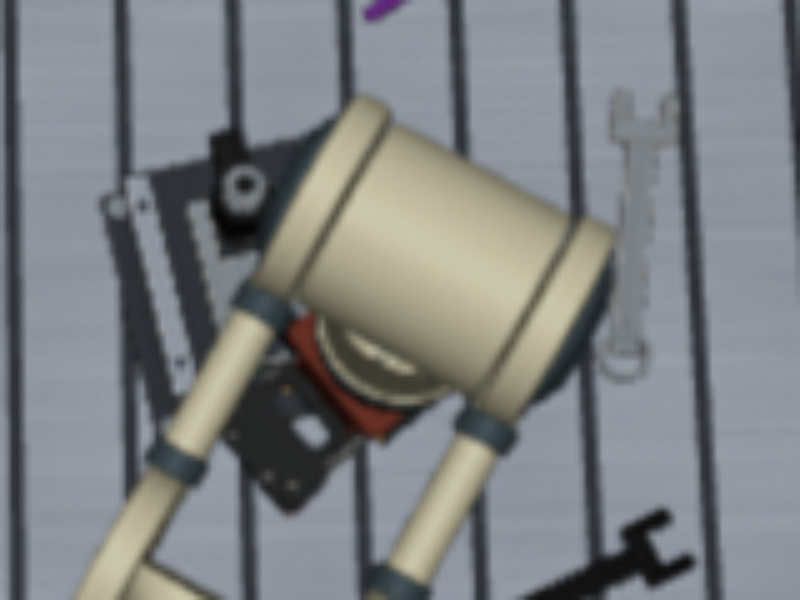

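The picture shows the tool beside the lever with the injector (240,185 in the crop) clear; light contact came at d≈15 mm. Now I sweep the lever closed.

Run:
```python
from h import *; from station import r
f0=np.load("f0.npy"); D=.016
for phi in [*range(211,145,-6),*np.arange(145,118,-1.5)]:
    fine=phi<=145
    P,o=push_pose(phi,D,180); r.servo_line(P,o,speed=.03 if fine else .06)
    if fine: r.wait(.05)
    a=np.radians(phi);t=np.array([-np.sin(a),np.cos(a)])
    s=r.sense();F=(s["contact_force"]-f0);f=F[:2]@t
    print(phi,round(f,2),np.round(F,1),round(s["clock"],1))
    if f>7: break
r.wait(.3);s=r.sense();print((s["contact_force"]-f0),s["tcp_pos"],s["clock"])
```

```text
211 1.29 [ 0.5 -1.2  1.3] 10.1
205 0.79 [ 0.3 -0.7  0.5] 10.4
199 0.56 [ 0.4 -0.5  0.4] 10.7
193 0.89 [ 0.6 -0.8 -0.2] 11.0
187 0.22 [ 0.5 -0.2  0.7] 11.2
181 1.61 [ 0.7 -1.6 -0.1] 11.5
175 0.57 [-0.2 -0.6  1. ] 11.8
169 0.26 [ 0.8 -0.4  0. ] 12.1
163 1.38 [-0.1 -1.4  0.9] 12.3
157 0.9 [ 0.2 -1.1  1.7] 12.6
151 0.37 [ 0.5 -0.7  0.2] 12.9
145.0 -0.34 [ 1.4 -0.6  0.7] 13.3
143.5 1.69 [-0.4 -1.8 -0.6] 13.6
142.0 1.4 [-0.7 -1.2  0.3] 13.9
140.5 1.4 [ 0.2 -2.  -0.1] 14.2
139.0 0.11 [ 0.  -0.2  0.4] 14.5
137.5 0.71 [-0.2 -0.8 -0.4] 14.8
136.0 -0.3 [-0.4  0.8  0.5] 15.1
134.5 1.38 [-0.6 -1.3  0.2] 15.4
133.0 0.16 [-0.4  0.2  0.8] 15.7
131.5 1.08 [-1.3 -0.2  0.6] 16.0
130.0 7.23 [-5.5 -4.7  2.4] 16.3
[-5.87913717 -4.37741995  1.94046131] [ 0.48253251 -0.15784685  0.15596272] 16.6417
```

The stop came at 130–131° (expected 131°), with about 7 N on the lever. I back off, draw clear and look.

Run:
```python
from h import *; from station import r
P,o=push_pose(131,.05,180); r.servo_line(P,speed=.1)
r.servo_line([P[0],P[1],.38],speed=.2)
r.servo_line([.40,-.33,.38],speed=.2)
print(r.sense()["clock"])
T=r.snapshot("top");S=r.snapshot("side");pickle.dump({"top":T,"side":S},open("s1.pkl","wb"))
a=cv2.resize(T["frame"][215:305,310:390],None,fx=5,fy=5,interpolation=cv2.INTER_CUBIC)
b=cv2.resize(S["frame"][190:300,290:380],None,fx=4,fy=4,interpolation=cv2.INTER_CUBIC)
o=np.zeros((450,760,3),np.uint8);o[:,:400]=a;o[:440,400:]=b
cv2.imwrite("pics/z1.png",o[:,:,::-1])
```

```text
19.3583
```

View pics/z1.png

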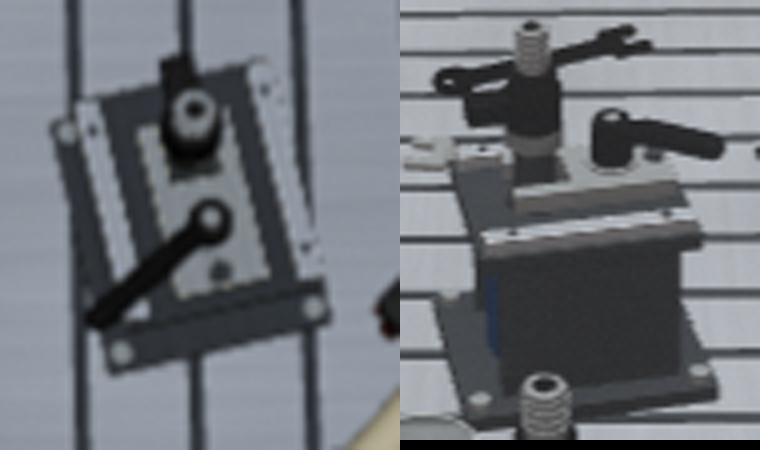

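Both views show the lever now pointing left and towards the robot: tip (97,321), hub (211,221) in the crop. I compute its angle before going on.

Run:
```python
from h import *
d=pickle.load(open("s1.pkl","rb"));T,S=d["top"],d["side"]
f=lambda u,v:(310+u/5-.4,215+v/5-.4); g=lambda u,v:(290+(u-400)/4-.4,190+v/4-.4)
hub=np.array([.541,-.2])
for tip in (plane(T,f(97,321),.182),plane(S,g(716,147),.182)):
    w=tip[:2]-hub;print(tip,np.degrees(np.arctan2(w[1],w[0])),np.linalg.norm(w))
# predicted tip pixels in the crops for closed / 0.12 / .3 rad
for q in(0,.12,.3):
    a=np.radians(131)+q; X=[*(hub+.084*np.array([np.cos(a),np.sin(a)])),.178]
    u=proj(T,X);v=proj(S,X);print(q,(u-[309.6,214.6])*5,(v-[289.6,189.6])*4+[400,0])
```

```text
[ 0.48699797 -0.14005074  0.182     ] 132.01238991419828 0.08068539559540705
[ 0.48676612 -0.12668449  0.182     ] 126.49154556001407 0.09119472171526877
0 [ 90.24828279 324.40813307] [716.60198966 144.18177319]
0.12 [104.4237594  338.13710785] [729.27204794 137.55947989]
0.3 [128.57538205 355.37386838] [744.76650278 126.42416321]
```

The lever is closed: 132° from the top view and 126° from the side view, against 131° expected. Now the pointing, with a look during the dwell.

Run:
```python
from h import *; from station import r
o=r.sense()["orientation"]
r.servo_line([*INL,.38],speed=.2)
r.servo_line([*INL,.256],speed=.1)
s=r.sense();print(s["tcp_pos"],s["clock"],s["contact_force"])
r.wait(.8)
S=r.snapshot("side");cv2.imwrite("pics/p.png",cv2.resize(S["frame"][120:280,260:420],None,fx=3.5,fy=3.5)[:,:,::-1])
r.wait(1.6);print(r.sense()["clock"])
```

```text
[ 0.58619762 -0.19011068  0.25694582] 22.1667 [-0.4636564   0.40158727 -0.15136376]
24.6167
```

View pics/p.png

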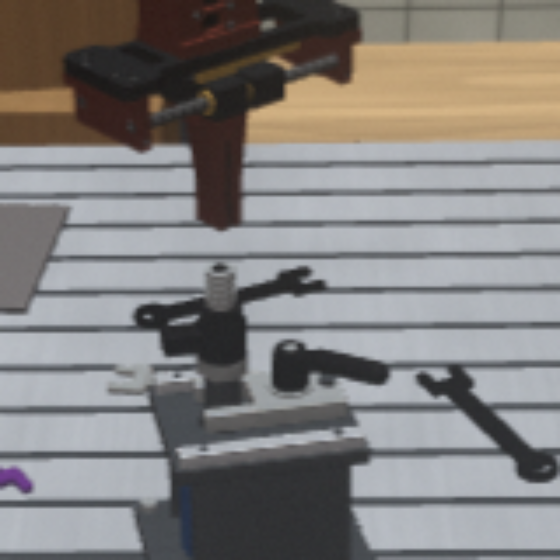

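The fingertips (220,225 in the crop) hang directly over the inlet (220,268), clear of it. The dwell lasted over 2.4 s, so I withdraw, check the loose things and hand in.

Run:
```python
from h import *; from station import r
r.servo_line([*INL,.44],speed=.15)
try: r.servo_line([.42,-.30,.44],speed=.2)
except r.IKError as e: print(e)
r.wait(.5)
d=pickle.load(open("s0.pkl","rb"))
T=r.snapshot("top")["frame"].astype(int);D=np.abs(T-d["top"]["frame"]).max(2)
for n,(y0,y1,x0,x1) in dict(coupling=(290,312,268,290),beaker=(215,247,262,290),spanner=(215,280,415,440),fixture2=(230,297,185,255)).items(): print(n,(D[y0:y1,x0:x1]>50).sum())
s=r.sense();print(s["tcp_pos"],s["contact_force"],s["clock"]); r.hand_in()
```

```text
coupling 0
beaker 0
spanner 810
fixture2 0
[ 0.42008448 -0.29995684  0.4399835 ] [0.51784144 0.25837751 0.33432767] 27.6833
the job is handed in; nothing more can be done
```

I pushed the open lever closed, pointed at that injector's inlet, drew back and handed the job in at about 27.7 s. No verdict is reported.

- **Lever:** The right-hand fixture's lever was the open one, at about 1.5 rad. I swept it clockwise with the closed fingertips, at 2 N or less, until it met its stop at about 7 N. Afterwards I measured its arm at 132° from the top view and 126° from the side view, against 131° expected for closed. The two views disagree by 6°, and the side view's reach came out about 10 mm longer than the top view's. A joint still 0.12 rad open would have been clearly visible.
- **Pointing:** The fingertips were about 33 mm above the inlet, held for about 2.4 s. The side picture shows them directly over the inlet without contact.
- **Drawing back:** The tool ended about 29 cm from the inlet, with only sensor noise on the force reading.
- **Other things on the bench:** The top view shows no change at the coupling, the beaker or the other fixture.
- **Check that failed:** The spanner area did change in the last top picture (810 pixels). The arm over that area is the likely cause, but I did not view that picture to confirm it. The spanner looked to be in its original place in the mid-task picture, and the fingertips never went below 15 cm.

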